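# Tare the empty sorting bowl on the postage scale

### The arm

A 6-joint arm with a two-finger parallel gripper is mounted at the origin on the work surface. World frame = base frame: x ahead of the robot, y to its left, z up, the work surface at z = 0. Lengths are in mm, angles in rad, forces in N, time in s.
With the tool pointing down it reaches from about 275 to 825 mm from the base axis. Payload 5.2 kg.
Tool frame: the origin (TCP) lies at the very end of the fingers, on their centre line; the grasp point (between the pads) lies 19 mm behind it; z points along the fingers, y is the direction in which the jaws open and shut (so a half turn about z gives the same grasp; the last joint's range is limited). The gripper opens to 93 mm and grips with 3 to 60 N. Pads are 15 mm wide; open, the fingers measure 128 mm over their backs; the gripper's body (75 mm by 188 mm) begins 65 mm behind the grasp point.
Start: joints at [-1.468, 0.259, 1.535, -0, 1.348, -0.203], TCP at [165.602, -524.481, 185.453] pointing down, gripper open.
Joint ranges: [-3.14, 3.14], [-0.91, 2.08], [0.19, 2.58], [-1.22, 4.36], [0.22, 2.71], [-3.12, 3.12]. Speed limits (rad/s): [2.57, 2.57, 3.14, 3.14, 3.14, 3.14].

### API

Orientations are given as [roll, pitch, yaw] about the fixed x, y, z axes, in that order (R = Rz(yaw) Ry(pitch) Rx(roll)).
In Python, from bench import robot gives the robot as it stands. The module is installed in compiled form; this text tells all that it offers. Calls block until the motion is done:
- robot.move_ptp(position, orientation): joint-space move of the TCP to a pose.
- robot.move_linear(position, ori=None, speed=150, f_stop=None): straight line of the TCP; ori=None keeps the orientation; speed is the mean speed in mm/s. With f_stop (N) it stops when the force on the tool has changed by that much, and returns True; else False.
- robot.move_j(angles): joint-space move.
- robot.move_gripper(opening): opening from 0.0 (shut) to 1.0 (fully open); the grip force is fixed at half the most; returns when the fingers have stopped.
- robot.sleep(seconds).
- robot.inverse_kinematics(position, orientation): joint angles nearest the present ones, or None.
- robot.get_image(name): name is "side" or "top"; returns a dict with "img" (420x560x3 uint8, blue, green, red), "fovy" (degrees; the focal length in pixels is half the picture's height over the tangent of half this angle, whatever the lens; pixels are square), "cx", "cy" (the principal point, pixels), "k1" (the pictures are not rectified: a ray, as slopes to the right and down, at radius r is drawn at 1 + k1 r^2 times it, then the intrinsics apply), "eye" and "orientation" of the camera in the world. Camera axes: x right, y down, z forward; pixel columns grow to the right and rows downward; lengths in mm; the calibration is good to about 2 mm. A picture is of the moment at which its call begins. There is no depth.
A pose or a line that the arm cannot do raises robot.MotionError and nothing moves.
- robot.hand_in(): hands the job in, once; it reports no verdict.
Readings, each from a call of its own:
- robot.current_t(): time.
- robot.current_qpos(): joint angles.
- robot.current_joint_vel(): joint speeds.
- robot.current_joint_efforts(): joint torques, N m.
- robot.current_tcp_pos(): TCP position.
- robot.current_eef_rot(): TCP orientation.
- robot.current_contact_force(): force on the tool from outside, world axes, zero at the start.
- robot.current_ft_torque(): the same for the moment, N m.
- robot.current_gripper_width(): opening from 0.0 (shut) to 1.0 (fully open).
Only numpy, scipy, OpenCV 4.12 (cv2) and the standard library are available. Lean on these libraries where they do the work, as an engineer would, in place of code of your own. Each camera call takes 0.05 s, during which the arm holds its last target. There are 200 camera calls.

### The job

We are about to weigh sorted stamps: stand the empty blue bowl upright in the middle of the postage scale's square metal pan, setting it down gently rather than dropping it, and let go of it. Then press the orange tare button on the scale all the way down and let it come back up, leaving the bowl on the pan. Leave the bowl that is full of stamps where it is.

Things in the scene. Friction and masses are not known exactly. Their poses are not given: they have to be found in the camera images.
- empty_bowl: The empty blue plastic bowl: round, straight-sided, 56 mm outside diameter, 45 mm tall, wall 3 mm, about 50 g, standing upright on the table. Origin at the centre of its underside, z up along its axis. Grip it across its outside.
- full_bowl: The same blue bowl, 56 mm across and 45 mm tall, but heaped to the rim with stamps. Origin at the centre of its underside. It stays where it is.
- scale_pan (a point): Centre of the top of the scale's square metal pan, 130 x 130 mm, 34 mm above the table. x points away from the scale's control side, y left, z up. The scale is fixed to the table: grey base 230 mm (x) by 150 mm (y), 22 mm tall, from x = -150 to +80 mm of this point; in front of the pan (-x) it has a dark display on the left and the orange tare button on the right.
- tare (a joint): Travel of the round orange tare button (32 mm wide, in a black collar 48 mm wide): 0 up, 0.006 m fully down. Unpressed, its top centre is at x = -110, y = -40, z = +2 mm in the frame of scale_pan, 36 mm above the table. Press straight down; fully down takes 4 N; it springs back.
Things that resemble listed ones, but are neither listed nor needed, are in the scene too. Leave any green look-alike of the empty_bowl alone.

How it is judged:
By the outcome, as a careful person would: the job done as asked, in the order asked, and still so for the second after the job is handed in, with the robot touching nothing.
It also fails if it takes over 42 s, if anything falls off the work surface, if the arm or the gripper's body presses on something with over 40 N, if the wrist force passes 120 N, or if a joint passes its speed limit or range.

## Working session

There is one attempt and no reset: what is moved stays moved. The work goes in short steps, each a Python script; the robot and the scene stay as the last script left them, time stands still between calls to the robot, and variables do not carry over. Pictures are saved under pics/ and viewed, about 8 in all and at most 12, crops included, and the job is handed in when it is done.

```bash
mkdir -p pics; cat > h.py <<'E'
import numpy as np, cv2
from bench import robot
from scipy.spatial.transform import Rotation as Ro
def cam(n):
    d=robot.get_image(n); return d
def Rm(d):
    o=np.array(d["orientation"],float)
    return o if o.shape==(3,3) else Ro.from_euler('xyz',o).as_matrix()
def K(d):
    h=d["img"].shape[0]; f=h/2/np.tan(np.radians(d["fovy"])/2)
    return np.array([[f,0,d["cx"]],[0,f,d["cy"]],[0,0,1.]]), np.array([d["k1"],0,0,0.])
def pix2w(d,uv,z):
    k,D=K(d); n=cv2.undistortPoints(np.array(uv,float).reshape(-1,1,2),k,D).reshape(-1,2)
    r=np.c_[n,np.ones(len(n))]@Rm(d).T; e=np.array(d["eye"],float)
    return e+r*((z-e[2])/r[:,2])[:,None]
def w2pix(d,P):
    k,D=K(d); R=Rm(d).T
    return cv2.projectPoints(np.array(P,float).reshape(-1,1,3),cv2.Rodrigues(R)[0],-R@np.array(d["eye"],float),k,D)[0].reshape(-1,2)
E
python3 - <<'E'
from h import *
for n in("top","side"):
    d=cam(n); cv2.imwrite(f"pics/{n}0.png",d["img"]); print({k:v for k,v in d.items() if k!="img"})
print(robot.current_t(),robot.current_eef_rot())
E
```

```text
{'fovy': 42.3612939282718, 'cx': 275.109285736116, 'cy': 208.20662404766495, 'k1': -0.21684746419899145, 'eye': array([336.68695779, -34.43455907, 916.33674841]), 'orientation': array([-2.94629927, -0.00327367, -1.58573029])}
{'fovy': 44.92248251080582, 'cx': 278.46306910123576, 'cy': 205.8704364789585, 'k1': -0.07766342590831, 'eye': array([455.89538691, 581.21733967, 781.95763763]), 'orientation': array([-2.44790146, -0.01315515, -3.0787419 ])}
0.1 [-3.13995547e+00 -2.96605002e-04  3.05758787e-01]
```

View pics/top0.png

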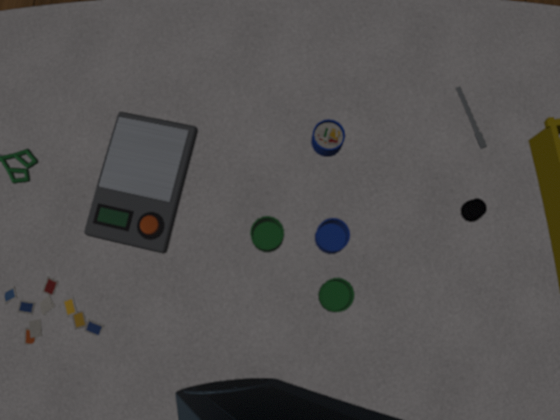

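View pics/side0.png

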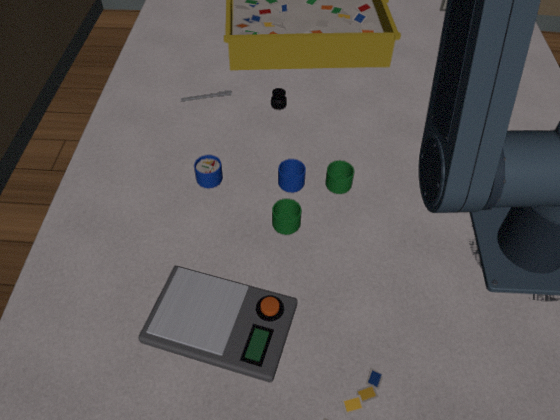

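The top view shows two blue bowls, the empty one at (332,236) and the stamp-filled one at (328,138). There are also green look-alikes at (267,234) and (336,295). The scale's pan is near (147,158) and the tare button near (149,225). By the description I choose (332,236). Next I measure the positions and check the choice in a close crop.

```bash
cat >> h.py <<'E'
from scipy.optimize import least_squares
def hull(d,x,y,z0=0,r=28,h=45):
    a=np.linspace(0,2*np.pi,60)
    P=np.concatenate([np.c_[x+r*np.cos(a),y+r*np.sin(a),0*a+z] for z in (z0,z0+h)])
    m=cv2.moments(cv2.convexHull(w2pix(d,P).astype(np.float32)))
    return np.array([m["m10"]/m["m00"],m["m01"]/m["m00"]]),m["m00"]
def blob(d,near,kind="blue",R=35):
    hsv=cv2.cvtColor(d["img"],cv2.COLOR_BGR2HSV); H,S,V=cv2.split(hsv)
    m={"blue":(H>100)&(H<130)&(S>110),"green":(H>50)&(H<80)&(S>110),"orange":(H<18)&(S>150)}[kind].astype(np.uint8)
    m[:]=cv2.morphologyEx(m,cv2.MORPH_OPEN,np.ones((3,3)))
    n,l,s,c=cv2.connectedComponentsWithStats(m)
    ok=[i for i in range(1,n) if np.hypot(*(c[i]-near))<R and s[i,4]>40]
    if not ok: return None
    i=max(ok,key=lambda i:s[i,4]); 
    cs,_=cv2.findContours((l==i).astype(np.uint8),cv2.RETR_EXTERNAL,cv2.CHAIN_APPROX_NONE)
    mm=cv2.moments(cv2.convexHull(cs[0])); return np.array([mm["m10"]/mm["m00"],mm["m01"]/mm["m00"]]),mm["m00"]
def bowl(obs,x0,z0=0):
    f=lambda p:np.concatenate([hull(d,*p,z0)[0]-b for d,b in obs])
    s=least_squares(f,x0); return s.x,s.fun
E
python3 - <<'E'
from h import *
t,s=cam("top"),cam("side")
for nm,k,a,b in(("empty","blue",(332,236),(292,176)),("full","blue",(328,138),(208,172)),("g1","green",(267,234),(287,216)),("g2","green",(336,295),(340,177))):
    A,B=blob(t,a,k),blob(s,b,k); x0=pix2w(t,a,25)[0,:2]
    for o in([(t,A[0])],[(s,B[0])],[(t,A[0]),(s,B[0])]):
        p,r=bowl(o,x0); print(nm,p.round(1),r.round(1),end=' | ')
    print(A[1],hull(t,*p)[1],B[1],hull(s,*p)[1])
for d,a in((t,(149,225)),(s,(270,307))):
    b=blob(d,a,"orange"); print("btn",b,pix2w(d,b[0],36))
crop=lambda d,x,y,w,h,f:cv2.resize(d["img"][y:y+h,x:x+w],None,fx=f,fy=f,interpolation=cv2.INTER_CUBIC)
A=crop(t,80,105,125,150,3);B=crop(s,135,145,225,230,2)
C=crop(t,290,200,90,115,3)
H=500; o=np.zeros((H,800,3),np.uint8)
o[:450,:375]=A; o[:460,375:800]=B[:460,:425]; cv2.imwrite("pics/c1.png",cv2.convertScaleAbs(o,alpha=1.7))
E
```

```text
empty [ 465.4 -133.7] [-0. -0.] | empty [ 464.5 -133.6] [ 0. -0.] | empty [ 465.  -133.8] [ 0.1  0.2 -0.2 -0.1] | 855.5 1032.782580255065 707.5 838.3392063630745
full [ 619.1 -125.2] [0. 0.] | full [ 631.8 -113.6] [-0.  0.] | full [ 625.5 -121.8] [-2.1 -3.5  3.6 -2.7] | 263.0 1049.8349181647645 380.5 845.6209708098322
g1 [467.7 -26.2] [-0.2 -0. ] | g1 [469.2 -25.4] [ 0. -0.] | g1 [468.3 -26.2] [-0.2 -0.4  0.5 -0.3] | 685.5 1012.8359722826863 794.0 954.0503914381843
g2 [ 366.9 -137.1] [-0.  0.] | g2 [ 367.  -136.2] [-0.1 -0. ] | g2 [ 366.8 -136.9] [-0.1  0.1 -0.1 -0.2] | 811.0 1020.972610972356 694.5 842.4485858986154
btn (array([148.78109453, 224.22947761]), 268.0) [[486.57809579 170.83805586  36.        ]]
btn (array([269.40342429, 305.97485286]), 311.5) [[486.47865169 176.31489442  36.        ]]
```

View pics/c1.png

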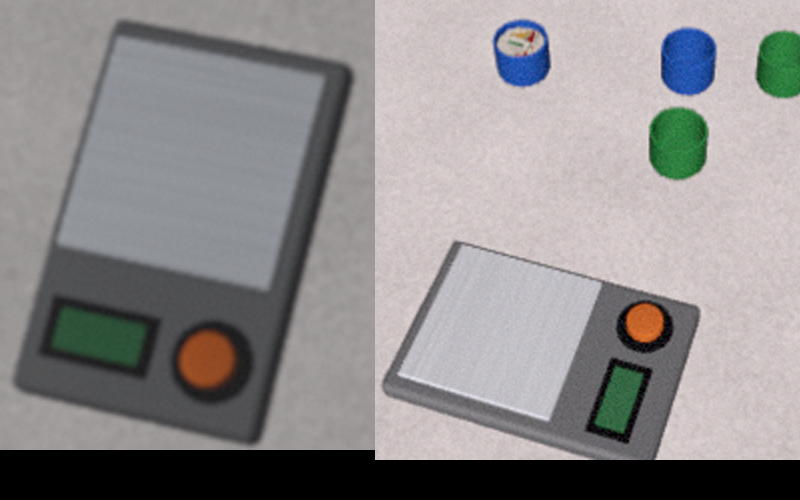

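The crop confirms that the chosen blue bowl is upright and open. I read the pan corners from the crop and fit the scale pose using both views.

```bash
python3 - <<'E'
from h import *
t,s=cam("top"),cam("side")
ct=np.array([[117,37],[325,73],[270,290],[57,245]])/3+[80,105]
cs=(np.array([[460,243],[602,283],[552,420],[398,377]])-[375,0])/2+[135,145]
print(pix2w(t,ct,34).round(1)); print(pix2w(s,cs,34).round(1))
wt=pix2w(t,ct,34);
for w in(pix2w(t,ct,34),pix2w(s,cs,34)): print(w.mean(0))
# top order: TL,TR,BR,BL -> pan coords (+x,+y),(+x,-y),(-x,-y),(-x,+y)
L=np.array([[65,65],[65,-65],[-65,-65],[-65,65.]])
def pts(p,L,z): c,q=np.cos(p[2]),np.sin(p[2]); return np.c_[L@np.array([[c,-q],[q,c]]).T+p[:2],np.full(len(L),z)]
# side order: (+x,-y)?? match by nearest
def match(p,d,c):
    q=w2pix(d,pts(p,L,34)); i=[np.argmin(np.hypot(*(q-x).T)) for x in c]; return (q[i]-c).ravel()
bt=blob(t,(149,225),"orange")[0]; bs=blob(s,(270,307),"orange")[0]
g=least_squares(lambda p:np.r_[match(p,t,ct)],[*wt.mean(0)[:2],-.25])
print("top",g.x,g.fun.round(1))
g=least_squares(lambda p:np.r_[match(p,t,ct),match(p,s,cs)],g.x,loss="soft_l1"); print("both",g.x,g.fun.round(1))
print("btn from pan",pts(g.x,np.array([[-110,-40.]]),36))
for o in([(t,bt)],[(s,bs)],[(t,bt),(s,bs)]):
    r=least_squares(lambda p:np.concatenate([hull(d,*p,24,16,12)[0]-b for d,b in o]),[486,173]); print(r.x,r.fun.round(2))
for P in([465,-134],g.x[:2]):
    for yaw in(.785-3.1416,.785,-.785,2.356):
        print(P,yaw,robot.inverse_kinematics([*P,60],[3.14159,0,yaw]))
E
```

```text
[[678.2 232.5  34. ]
 [652.1 107.8  34. ]
 [524.9 136.1  34. ]
 [553.1 261.2  34. ]]
[[652.1 110.   34. ]
 [524.6 140.8  34. ]
 [551.1 265.5  34. ]
 [678.1 239.   34. ]]
[602.05722396 184.39182865  34.        ]
[601.47190542 188.82647706  34.        ]
top [ 6.02120148e+02  1.84463794e+02 -2.18607111e-01] [-0.7 -0.8  0.5  0.3  0.6  0.2 -0.5  0.2]
both [ 6.01918105e+02  1.86522490e+02 -2.11249681e-01] [-2.1 -0.4 -0.9  0.2 -0.3  0.1 -1.4  0.6  0.2 -0.3  0.2 -2.1 -0.4 -1.1
 -0.3 -1.5]
btn from pan [[485.97616568 170.4767202   36.        ]]
[487.4617017 172.5739542] [ 0. -0.]
[486.51072845 173.08010172] [-0. -0.]
[486.97622747 172.78763869] [-0.13  0.29 -0.27 -0.17]
[465, -134] -2.3566 [-5.11582562e-01  2.68726110e-01  1.86093466e+00  8.47528510e-07
  1.01193444e+00 -2.86737199e+00]
[465, -134] 0.785 [-5.11581342e-01  2.68723102e-01  1.86093896e+00 -8.47513450e-07
  1.01192804e+00  2.74215434e-01]
[465, -134] -0.785 [-5.11579782e-01  2.68725437e-01  1.86093562e+00 -3.01349624e-06
  1.01193231e+00  1.84421814e+00]
[465, -134] 2.356 [-5.11584122e-01  2.68723775e-01  1.86093800e+00  3.01300257e-06
  1.01193016e+00 -1.29678939e+00]
[601.91810492 186.52248996] -2.3566 [ 1.23746569e-01  5.01666740e-01  1.49342347e+00  2.29805408e-06
  1.14650407e+00 -2.23204336e+00]
[601.91810492 186.52248996] 0.785 [ 1.23749270e-01  5.01665149e-01  1.49342619e+00 -2.29805033e-06
  1.14649968e+00  9.09546543e-01]
[601.91810492 186.52248996] -0.785 [ 1.23748972e-01  5.01667456e-01  1.49342225e+00 -1.78996392e-06
  1.14650504e+00  2.47954604e+00]
[601.91810492 186.52248996] 2.356 [ 1.23746868e-01  5.01664434e-01  1.49342741e+00  1.78861245e-06
  1.14649871e+00 -6.61457541e-01]
```

```bash
python3 - <<'E'
from h import *
O=[np.pi,0,.785]; x,y=465,-133.8
robot.move_gripper(.88)
robot.move_ptp([x,y,90],O)
print(robot.move_linear([x,y,10],speed=80,f_stop=8),robot.current_tcp_pos())
robot.move_gripper(0.0); print(robot.current_gripper_width())
robot.move_linear([x,y,125],speed=100)
print(robot.current_gripper_width(),robot.current_contact_force())
X,Y=602,186.5
robot.move_linear([X,Y,125],speed=200)
s=cam("side");t=cam("top"); print(robot.current_tcp_pos(),robot.current_t())
cv2.imwrite("pics/hold.png",cv2.convertScaleAbs(np.hstack([s["img"][160:420,60:360],t["img"][60:320,20:320]]),alpha=1.7))
E
```

```text
False [ 465.46478835 -134.04808125   10.44381604]
0.5743671455489678
0.5731716866664386 [-0.79076294 -0.14127865 -0.88893528]
[601.91158911 185.68716876 125.15279076] 7.625
```

View pics/hold.png

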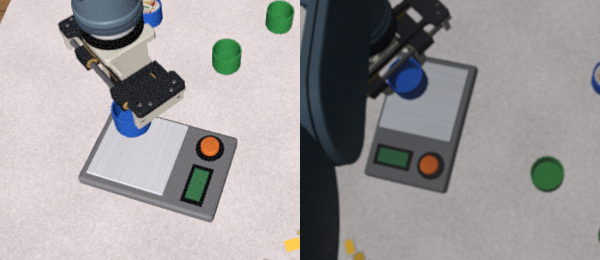

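The bowl is held upright above the pan: side crop (130,118), top crop (407,78). Now I lower it gently, release it and check.

```bash
python3 - <<'E'
from h import *
X,Y=602,186.5
robot.move_linear([X,Y,52],speed=80)
print(robot.move_linear([X,Y,41],speed=12,f_stop=2),robot.current_tcp_pos(),robot.current_contact_force())
robot.move_gripper(.75); robot.sleep(.2)
robot.move_linear([X,Y,150],speed=100)
robot.move_ptp([487,90,150],[np.pi,0,.785])
robot.move_gripper(0.0)
s=cam("side");t=cam("top"); print(robot.current_t())
for d,o in((t,[(602,186.5)]),(s,[(602,186.5)])):
    g=hull(d,602,186.5,34)[0]; b=blob(d,g); print(b, b and bowl([(d,b[0])],[602,186.5],34)[0])
cv2.imwrite("pics/placed.png",cv2.convertScaleAbs(np.hstack([s["img"][160:420,60:360],t["img"][60:320,20:320]]),alpha=1.7))
E
```

```text
True [601.92380477 186.48672738  44.17637013] [-0.83982685  0.79144475  4.30016134]
13.1833
None None
(array([196.93347368, 300.73235088]), 1187.5) [602.48371825 186.81626954]
```

View pics/placed.png

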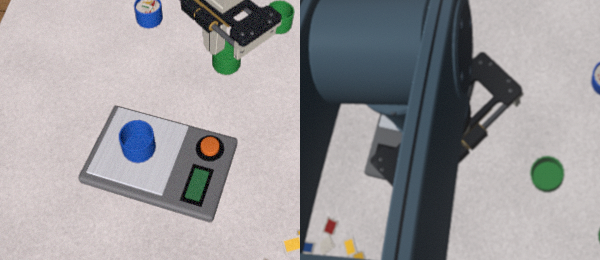

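The bowl stands upright in the middle of the pan: side crop (137,141), fitted at (602.5, 186.8). Now I press the button.

```bash
python3 - <<'E'
from h import *
x,y=487,172.3; O=[np.pi,0,.785]
robot.move_ptp([x,y,70],O); robot.move_linear([x,y,42],speed=60)
f0=robot.current_contact_force()[2]
for z in np.arange(37,24.9,-1):
    st=robot.move_linear([x,y,z],speed=20,f_stop=12)
    print(st,robot.current_tcp_pos().round(2),(robot.current_contact_force()[2]-f0).round(2))
    if st or robot.current_contact_force()[2]-f0>10: break
robot.sleep(.3); s=cam("side"); print(robot.current_tcp_pos(),robot.current_contact_force()[2]-f0)
robot.move_linear([x,y,100],speed=80)
robot.move_ptp([420,60,200],O); robot.sleep(.3)
s2=cam("side");print(robot.current_t())
b=blob(s2,(197,300)); print(bowl([(s2,b[0])],[602,186.5],34)[0], blob(s2,(270,307),"orange"))
cv2.imwrite("pics/end.png",cv2.convertScaleAbs(np.hstack([s["img"][140:420,60:400],s2["img"][140:420,60:400]]),alpha=1.7))
E
```

```text
False [486.88 172.36  36.92] -1.01
False [486.96 172.31  35.99] -0.79
False [486.94 172.3   34.95] -0.59
False [486.9  172.28  33.91] -1.5
False [486.94 172.29  32.92] -1.39
False [486.92 172.29  31.93] 0.0
False [486.91 172.25  30.92] -1.18
False [486.91 172.3   29.91] -1.42
False [486.91 172.29  28.92] -0.66
False [486.93 172.29  27.93] -1.65
False [486.91 172.3   26.91] -0.92
False [486.94 172.31  25.94] -0.43
False [486.92 172.29  24.92] -1.17
[486.99551915 172.30312873  25.01105612] -0.3282346992836771
20.225
[602.54717177 186.68962569] (array([269.53023007, 305.9823435 ]), 311.5)
```

View pics/end.png

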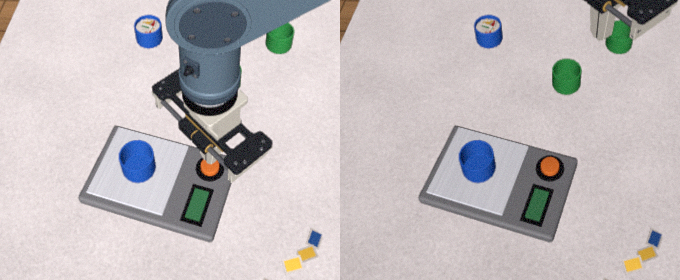

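The press met no force even at z=25, well below the button's unpressed top at 36. I check the gripper width and zoom in on the pressing image.

```bash
python3 - <<'E'
from h import *
print(robot.current_gripper_width(),robot.current_contact_force(),robot.current_t())
i=cv2.imread("pics/end.png")[70:200,140:260]; cv2.imwrite("pics/z.png",cv2.resize(i,None,fx=4.5,fy=4.5,interpolation=cv2.INTER_CUBIC))
E
```

```text
0.003633762390650069 [ 0.72468797  0.37437763 -0.16601289] 20.225
```

View pics/z.png

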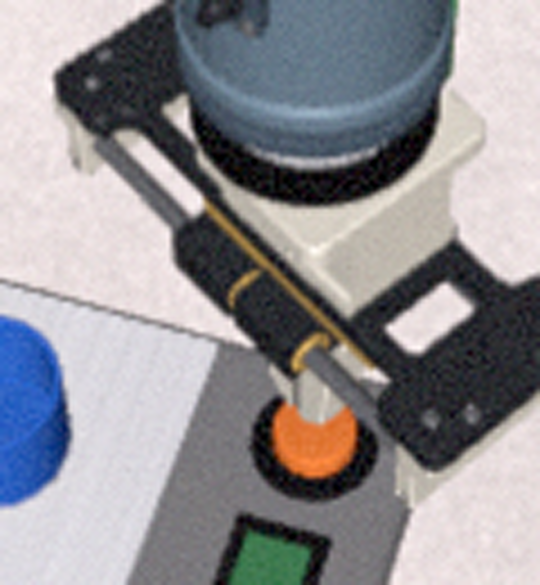

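```bash
python3 - <<'E'
from h import *
s=cam("side")
for z in(25,30,36,40,45,50): print(z,w2pix(s,[[487,172.3,z],[487+5,172.3+5,z]]).round(1).tolist())
E
```

```text
25 [[269.3, 307.0], [266.1, 309.5]]
30 [[269.3, 305.6], [266.0, 308.1]]
36 [[269.3, 303.8], [266.0, 306.3]]
40 [[269.3, 302.6], [266.0, 305.1]]
45 [[269.3, 301.1], [266.0, 303.6]]
50 [[269.3, 299.6], [266.0, 302.1]]
```

With the jaws shut, the tip in the image sits about 10–15 mm above the nominal TCP. The finger linkage probably retracts, so the button was never touched. I press again, further down and guided by force.

```bash
python3 - <<'E'
from h import *
x,y=487,172.3; O=[np.pi,0,.785]
robot.move_ptp([x,y,60],O); robot.move_linear([x,y,28],speed=80)
f0=robot.current_contact_force()[2]; hit=False
for z in np.arange(25,11.9,-1):
    st=robot.move_linear([x,y,z],speed=20,f_stop=10)
    f=robot.current_contact_force()[2]-f0
    print(st,robot.current_tcp_pos()[2].round(2),f.round(2))
    if st or f>10: hit=True; break
robot.sleep(.3); s=cam("side"); print(hit,robot.current_tcp_pos(),robot.current_contact_force()[2]-f0)
robot.move_linear([x,y,100],speed=80)
robot.move_ptp([420,60,200],O); robot.sleep(.2)
s2=cam("side");print(robot.current_t())
b=blob(s2,(197,300)); print(bowl([(s2,b[0])],[602,186.5],34)[0], blob(s2,(270,307),"orange"))
cv2.imwrite("pics/end2.png",cv2.convertScaleAbs(np.hstack([cv2.resize(s["img"][240:360,190:310],(400,400)),cv2.resize(s2["img"][190:390,130:330],(400,400))]),alpha=1.7))
E
```

```text
False 25.17 -1.62
False 23.95 -1.87
False 22.91 -1.52
False 21.91 -1.63
False 20.92 -1.08
False 19.93 -1.56
False 18.9 -0.94
False 17.94 -0.06
False 16.93 -1.13
False 15.93 -0.7
False 14.93 -1.45
False 13.9 -1.4
False 12.91 -2.02
False 11.92 -1.46
False [487.00076071 172.297075    12.02357332] -0.7343643972027212
27.7167
[602.54942346 186.75071472] (array([269.42342342, 306.0863805 ]), 314.5)
```

View pics/end2.png

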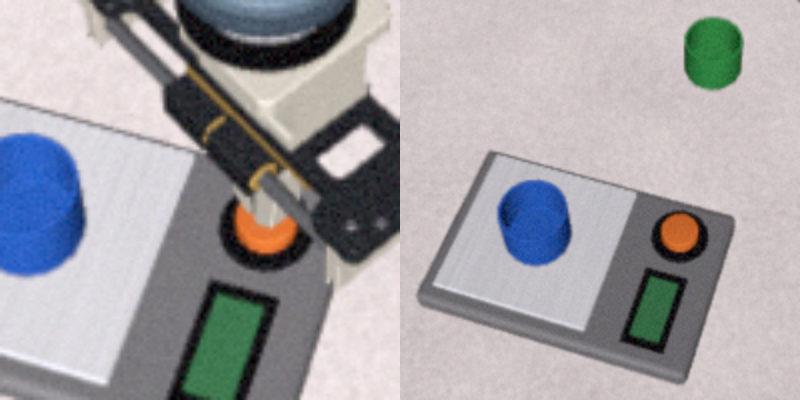

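The fingers are centred over the button, but the shut tip still appears at about z≈36–40, with no force. 14 s remain. One continuous force-guided descent goes lower. The body stays 25 mm clear of the bowl sideways.

```bash
python3 - <<'E'
from h import *
x,y=487,172.3; O=[np.pi,0,.785]
robot.move_ptp([x,y,40],O); robot.move_linear([x,y,14],speed=100); robot.sleep(.05)
f0=robot.current_contact_force()[2]
try:
    st=robot.move_linear([x,y,-8],speed=13,f_stop=12)
except robot.MotionError as e:
    print("ME",e); st=robot.move_linear([x,y,1],speed=13,f_stop=12)
z=robot.current_tcp_pos()[2];f=robot.current_contact_force()[2]-f0
s=cam("side"); print(st,z,f,robot.current_contact_force()[2]-f0,robot.current_t())
robot.move_linear([x,y,90],speed=120)
s2=cam("side");print(robot.current_t(),robot.current_contact_force())
b=blob(s2,(197,300)); print(b and bowl([(s2,b[0])],[602,186.5],34)[0], blob(s2,(270,307),"orange"))
cv2.imwrite("pics/end3.png",cv2.convertScaleAbs(np.hstack([cv2.resize(s["img"][240:360,190:310],(400,400)),cv2.resize(s2["img"][190:390,130:330],(400,400))]),alpha=1.7))
E
```

```text
True -2.9813393088568563 4.901054460106227 5.954072217645235 30.3
31.2833 [ 0.09318955  0.11845218 -0.16227467]
[602.54942346 186.75071472] (array([269.38596491, 306.14254386]), 304.0)
```

View pics/end3.png

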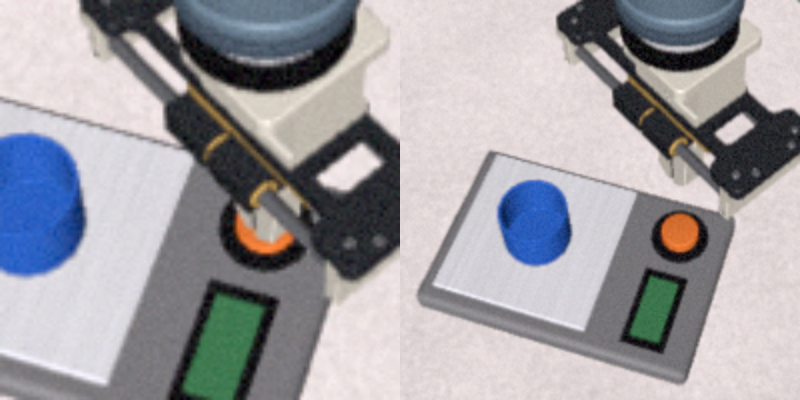

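It made contact, stopping at z=-3 and holding 5–6 N, and the button came back up. I press once more, holding it and recording the force profile, to be sure of full travel.

```bash
python3 - <<'E'
from h import *
x,y=487,172.3
robot.move_linear([x,y,8],speed=110); robot.sleep(.05)
f0=robot.current_contact_force()[2]
for z in (5,4,3,2,1,0,-1,-2,-3,-4,-5):
    st=robot.move_linear([x,y,z],speed=15,f_stop=20)
    f=np.mean([robot.current_contact_force()[2] for _ in range(3)])-f0
    print(st,z,robot.current_tcp_pos()[2].round(2),f.round(2),robot.current_t())
    if st or f>14 or robot.current_t()>38: break
robot.sleep(.2); print(robot.current_tcp_pos()[2],robot.current_contact_force()[2]-f0)
robot.move_linear([x,y,80],speed=120)
s2=cam("side");print(robot.current_t(),robot.current_contact_force())
b=blob(s2,(197,300)); print(b and bowl([(s2,b[0])],[602,186.5],34)[0], blob(s2,(270,307),"orange"))
E
```

```text
False 5 5.15 -1.05 32.575
False 4 3.95 -1.1 32.825
False 3 3.07 0.72 33.075
False 2 2.08 2.01 33.325
False 1 1.05 1.59 33.575
False 0 0.05 2.1 33.825
False -1 -0.92 2.63 34.075
False -2 -1.93 2.51 34.325
False -3 -2.91 4.2 34.575
False -4 -3.07 11.51 34.825
False -5 -3.25 18.56 35.075
-3.2495611482657587 19.10828885061044
36.1833 [ 0.68465398 -0.40644579  0.25602625]
[602.5493848  186.75176155] (array([269.47320472, 306.04287245]), 311.0)
```

The profile is clear: contact at z≈+3, about 6 mm of spring travel, then a hard stop at -3 with the force rising to 19 N. The button is back up and the bowl hasn't moved, so I hand in.

```bash
python3 -c "
from bench import robot
print(robot.hand_in(),robot.current_t())"
```

```text
the job is handed in; nothing more can be done
the job is handed in; nothing more can be done
```

The empty blue bowl stands upright in the middle of the scale's pan, the tare button has been pressed fully down and has come back up, and the job is handed in. Robot time at the last check was about 36 s of the 42 s allowed.

- **Bowl:** I lowered it at 12 mm/s until it touched, at about 4 N, and then let go. The side view puts it at (602.5, 186.8) against a fitted pan centre of (601.9, 186.5), and it did not move during the presses.
- **Position doubt:** the two cameras disagreed by about 4 mm in y on the pan centre, so the centring is good to about 2 mm. The arm blocked the top view after placing, so that camera gives no confirmation.
- **Button:** my first two tries never touched it, because with the jaws shut the fingertips end about 33 mm short of the stated TCP. I found this from the images and the missing force. The third try touched it and held 5–6 N.
- **Second press:** I pressed once more to be sure, so the button was pressed twice. The force showed about 6 mm of spring travel and then a hard stop, held at 19 N. Afterwards the button looked the same as before it was pressed.
- **Everything else:** I did not touch the full bowl or the green bowls, and the robot was clear of everything when I handed in.

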